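# Clamp the specimen chamber on the optical table

### The arm

A 7-joint arm with a two-finger parallel gripper is mounted at the origin on the work surface. World frame = base frame: x ahead of the robot, y to its left, z up, the work surface at z = 0. Lengths are in m, angles in rad, forces in N, time in s.
With the tool pointing down it reaches from about 0.35 to 0.9 m from the base axis. Payload 19.9 kg.
Tool frame: the origin (TCP) lies on the centre line of the jaws, within the pads' length; the fingertips stand 19 mm ahead of it and the grasp point (between the pads) is the TCP; y points along the fingers, x is the direction in which the jaws open and shut, and the axes are right-handed (so a half turn about y gives the same grasp; the last joint's range is limited). The gripper opens to 85 mm and grips with 20 to 120 N. Pads are 22 mm wide; open, the fingers measure 114 mm over their backs; the gripper's body (76 mm by 85 mm) begins 54 mm behind the grasp point. The pads swing forward as they close: fully open they stand 13 mm farther back than shut.
Start: joints at [-1.349, 0.417, -0.01, 1.614, 0.005, 1.111, -0.053], TCP at [0.162, 0.604, 0.25] pointing down, gripper open.
Joint ranges: [-2.81, 2.81], [-0.39, 2.02], [-1.27, 1.25], [0.06, 2.57], [-1.19, 4.33], [0.19, 2], [-2.82, 2.82]. Speed limits (rad/s): [1.89, 1.89, 2.39, 2.39, 3.01, 3.01, 3.01].

### API

Orientations are given as a unit quaternion [x, y, z, w].
In Python, from station import env gives the robot as it stands. The module is installed in compiled form; this text tells all that it offers.
- The arm moves only by the shell command python3 -m jog 'ROWS' [FORCE]. ROWS is JSON, a list of rows, each an object of numbers: "tx", "ty", "tz": the shift along the world's x, y, z in cm; "wx", "wy", "wz": the turn, a rotation vector about the world's x, y, z in rad; "claw": the gripper's target within -1 to 1 (fully open at 1, half-way at 0, shut at -1). In form: [{"tx": .., "ty": .., "tz": .., "wx": .., "wy": .., "wz": .., "claw": ..}, ...]. A call has 1 to 12 rows; each row shifts and turns the commanded pose from where the row before left it; what a row does not reach is not made up. A row lasts 1/8 s, in which the tool goes at most 62.5 mm and 10.7 degrees, less where a joint would pass 70% of its speed; a pose out of reach is approached as far as the arm can. A call is refused whole if a number of a shift passes 6.25 or a number of a turn 0.188, either way. A call with a gripper value outside its range is refused whole. The fingers move at their own pace and stop on an object; FORCE is the grip in N (left out, the last holds). Time passes only in rows, so rows that do not move let the fingers close. It gives the time, the measured TCP pose, the force and the opening at its end, in the units of the state.
- env.state(): the state, without advancing time (a new reading comes with each control period).
- env.capture(name): name is "scene" or "top" or "wrist"; returns the picture (480x640x3 uint8, red, green, blue); there is no depth.
- env.camera_model(name): a dict with "fx", "fy", "cx", "cy" (pixels), "pose" (4x4, takes a point from camera to world coordinates). Camera axes: x right, y down, z forward; pixel columns grow to the right and rows downward; lengths in m; the calibration is good to about 2 mm. A picture is of the moment at which its call begins: read the wrist's pose just before it. camera_model takes no time and is no camera call; for the wrist camera it gives the pose at the moment of the call.
- env.job_done(): hands the job in, once; it reports no verdict.
The state is a dict: "t": time; "joints": joint angles; "joint_vel": joint speeds; "effort": joint torques, N m; "ee_pos": TCP position; "tcp_rot": TCP orientation; "ft_force": force on the tool from outside, world axes, zero at the start; "ft_torque": the same for the moment, N m; "finger_gap": opening from 0.0 (shut) to 1.0 (fully open).
Only numpy, scipy, OpenCV 4.12 (cv2) and the standard library are available. Lean on these libraries where they do the work, as an engineer would, in place of code of your own. Each camera call takes 0.05 s, during which the arm holds its last target.

### The job

Clamp the round specimen chamber in its fixture: with the outside of a finger push the swing strap round over the chamber until it is fully home against its stop, then push the cam lever on the strap all the way down so that it presses on the chamber. Pick nothing up: the chamber stays in its nest, and the vial, the jar and the microscope objective standing near stay where they are.

Things in the scene. Friction and masses are not known exactly. Their poses are not given: they have to be found in the camera images.
- fixture: clamping fixture bolted to the table: dark base plate 130 (x) x 250 (y) x 14 mm high; origin under the plate's centre, on the table; z up. The round nest (65 mm wide, 5 mm deep) is at the plate's centre. The steel pivot post (26 mm wide) stands at x 0, y +90 mm. The aluminium rest (34 x 18 mm, top at z 41 mm) is at x 0, y -90 mm, and beside it the stop (14 x 26 mm, top at z 62 mm) at x +24.5 mm. Four bolt heads at x +-50, y +-110 mm reach z 19 mm
- strap (a joint): angle of the swing strap about the upright pivot post. 0 = home: the strap points from the post along the fixture's -y, lies over the chamber and meets the stop (it cannot go farther). It grows as the strap swings clear towards the fixture's -x (at 1.57 it points along -x); it starts 0.8 to 1.4 and stays where it is left (about 1.5 N at 150 mm from the pivot moves it)
- strap_pivot (a point): point on the pivot axis at half the strap's height, 49 mm above the table. The strap is an aluminium bar 34 mm wide, 14 mm thick, its underside 42 mm and its top 56 mm above the table, reaching 190 mm from the pivot axis; axes as the fixture's
- strap_side (a point): point on the strap's long side to be pushed (the trailing side, the one that faces the fixture's -x when home), 150 mm from the pivot axis, half-way up the side, 49 mm above the table; it turns with the strap, and its own +x axis is the direction in which to push, its -y axis points along the strap to the tip
- lever (a joint): angle of the cam lever above level. 0 = fully down (it cannot go farther), lying along the strap over the pivot post; it starts raised, 0.9 to 1.2, leaning towards the pivot post, and stays where it is left. About 3 to 4 N on the pad moves it, about 5 to 6 N in the last 0.5 rad when the strap is home and the cam bears on the chamber
- lever_pin (a point): centre of the lever's cross pin, carried by the strap 90 mm from the pivot axis, 60 mm above the table (over the chamber's centre when the strap is home). The round spring-loaded cam (28 mm) below the pin passes about 3.5 mm or more over the chamber while the lever is raised and presses on it with about 8 N when the lever is down
- lever_pad (a point): centre of the upper face of the lever's black end pad (26 x 26 x 10 mm), 62 mm along the lever from the pin and 11 mm above the pin's level when down (71 mm above the table when down); it moves with strap and lever; its own z is the outward normal of the pad, so push along -z
- chamber: round steel specimen chamber, 62 mm wide and 19 mm high, with a boss 32 mm wide on its lid reaching 25 mm; 200 g, loose in the nest; origin at the centre of its underside, 9 mm above the table; its top is 34 mm above the table
- vial: small amber bottle with a black cap, 28 mm wide, 55 mm high, loose; origin at the centre of its underside; leave alone
- jar: small clear jar with a black lid, 38 mm wide, 48 mm high, loose; origin at the centre of its underside; leave alone
- objective: microscope objective (steel nose up, black ring, brass foot) standing on the table, 30 mm wide, 46 mm high, loose; origin at the centre of its underside; leave alone
Things that resemble listed ones, but are neither listed nor needed, are in the scene too. What is shaped like the chamber but brown or red is not meant.

How it is judged:
On the way, in this order (a step that is already met when the one before it is completed fails the run):
1. the strap is swung home over the chamber (within 0.05 rad), the lever still raised (above 0.6 rad) (value of joint strap below 0.05 rad and value of joint lever above 0.6 rad), for 0.2 s.
2. the lever is pushed down (within 0.1 rad) with the strap home (value of joint lever below 0.1 rad and value of joint strap below 0.06 rad), for 0.2 s.
At the end, for the whole second after the job is handed in: The strap is home within 0.06 rad and the lever down within 0.1 rad, its cam pressing on the chamber with more than 1 N; the chamber sits in its nest within 5 mm of the centre and level within 0.06 rad; vial, jar and objective are within 15 mm of where they stood (all of step 2 and contact force between lever and chamber above 1 N and horizontal distance between chamber and fixture below 0.005 m and angle between chamber's own z axis and vertical below 0.06 rad and distance of each of vial, jar, objective from where it was at the start of the episode below 0.015 m); the robot touches nothing.
It fails at once if the chamber is lifted or pushed out of its nest (moved more than 6 mm) (distance of chamber from where it was at the start of the episode above 0.006 m).
It fails at once if the vial, the jar or the objective is lifted, tipped (over 0.5 rad) or moved more than 15 mm (distance of any of vial, jar, objective from where it was at the start of the episode above 0.015 m or angle between any of vial, jar, objective's own z axis and vertical above 0.5 rad).
It also fails if it takes over 51 s, if anything falls off the work surface, if the arm or the gripper's body presses on something with over 40 N, if the wrist force passes 120 N, or if a joint passes its speed limit or range.

## Working session

There is one attempt and no reset: what is moved stays moved. The work goes in short steps, Python scripts to look and compute and a shell command to move; the robot and the scene stay as the last step left them, time stands still between calls to the robot, and variables do not carry over. Pictures are saved under pics/ and viewed, and the job is handed in when it is done.

```bash
mkdir -p pics
python3 - <<'E'
from station import env
import cv2
s=env.state();print(s['t'],s['ee_pos'],s['tcp_rot'],s['finger_gap'],s['ft_force'])
for n in ['scene','top']:
    im=env.capture(n);cv2.imwrite(f'pics/{n}0.png',im[:,:,::-1])
    m=env.camera_model(n);print(n,m)
E
```

```text
0.0 [0.1622785  0.6032094  0.24964719] [ 0.561487    0.42984786 -0.4305222  -0.56090445] 1.0012555404679213 [-0.15361169  0.05888099 -1.0925872 ]
scene {'fx': 600.9830380166246, 'fy': 600.9830380166246, 'cx': 308.7370069878024, 'cy': 243.35185325714042, 'pose': array([[ 0.63793942,  0.44745303, -0.6267528 ,  1.19333573],
       [ 0.77005245, -0.36299493,  0.52464646, -0.4928786 ],
       [ 0.00724655, -0.81732519, -0.57613108,  0.60907561],
       [ 0.        ,  0.        ,  0.        ,  1.        ]])}
top {'fx': 596.338381900427, 'fy': 596.338381900427, 'cx': 310.4933561706187, 'cy': 229.7043958173211, 'pose': array([[-0.00569464, -0.99654242,  0.08289016,  0.53535949],
       [-0.99994413,  0.00493657, -0.00934753, -0.00400207],
       [ 0.00890601, -0.08293876, -0.99651485,  0.88241354],
       [ 0.        ,  0.        ,  0.        ,  1.        ]])}
```

View pics/scene0.png

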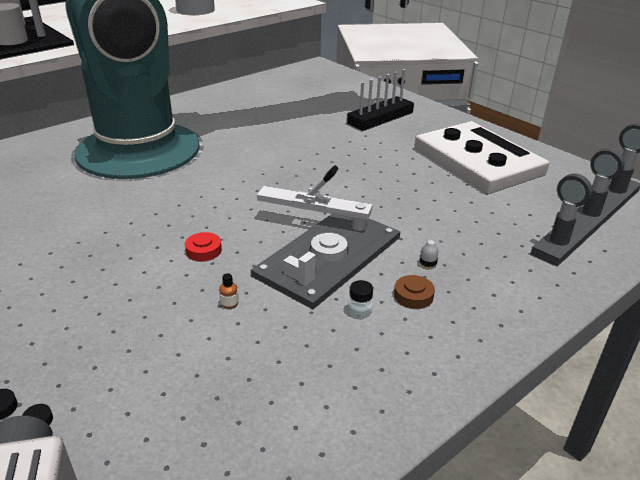

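View pics/top0.png

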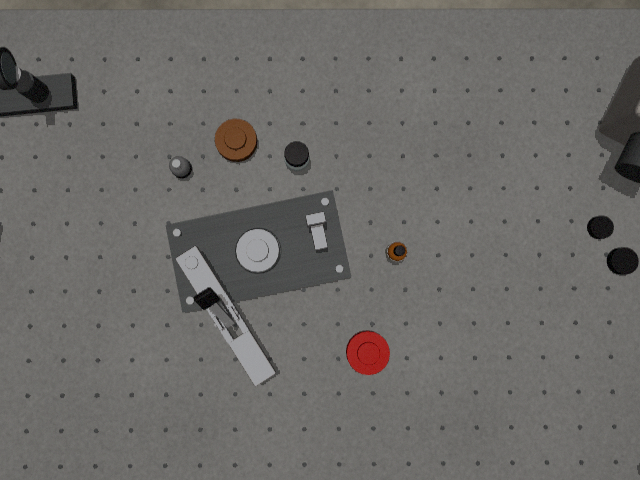

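The top view shows the plate with bolts near (177,233), (325,201), (190,300) and (339,269), and the chamber at (257,250). The strap runs from its pivot at (192,262) to its tip at (264,378), and the lever pad is at (206,298). The vial is at (397,252), the jar at (297,155) and the objective at (180,167).

```bash
cat > h.py <<'E'
from station import env
import cv2, numpy as np
def ray(n,px):
    m=env.camera_model(n);T=m['pose'];d=T[:3,:3]@np.array([(px[0]-m['cx'])/m['fx'],(px[1]-m['cy'])/m['fy'],1.]);return T[:3,3],d
def plane(n,px,z):
    o,d=ray(n,px);return o+d*(z-o[2])/d[2]
def proj(n,p):
    m=env.camera_model(n);T=m['pose'];q=T[:3,:3].T@(np.array(p)-T[:3,3]);return q[0]/q[2]*m['fx']+m['cx'],q[1]/q[2]*m['fy']+m['cy']
def tri(a,b,pa,pb):
    o1,d1=ray(a,pa);o2,d2=ray(b,pb)
    s=np.linalg.lstsq(np.c_[d1,-d2],o2-o1,rcond=None)[0];p,q=o1+s[0]*d1,o2+s[1]*d2
    return (p+q)/2,np.linalg.norm(p-q)
E
python3 - <<'E'
from h import *
im=cv2.imread('pics/top0.png');g=cv2.cvtColor(im,cv2.COLOR_BGR2GRAY)
mask=((g>125)).astype(np.uint8)
sub=np.zeros_like(mask);sub[185:395,160:355]=mask[185:395,160:355]
n,l,st,c=cv2.connectedComponentsWithStats(sub)
for i in range(1,n):
    if st[i,4]>15:print(st[i],c[i])
cs=max((sub*(l==l)).__class__ and cv2.findContours(sub,0,1)[0],key=lambda k:cv2.minAreaRect(k)[1][0]*cv2.minAreaRect(k)[1][1])
r=cv2.minAreaRect(cs);print(r,cv2.boxPoints(r))
for p in cv2.boxPoints(r):print(plane('top',p,.056))
# bolts: template order ids
E
python3 -c "
import cv2
a=cv2.imread('pics/top0.png')[180:400,155:360];cv2.imwrite('pics/tc.png',cv2.resize(a,None,fx=2.7,fy=2.7,interpolation=2))
a=cv2.imread('pics/scene0.png')[155:310,240:410];cv2.imwrite('pics/sc.png',cv2.resize(a,None,fx=3.8,fy=3.8,interpolation=2))"
```

```text
[321 198   8   7  44] [324.5 201. ]
[306 212  20  13 173] [315.1734104  217.85549133]
[311 226  16  23 260] [318.72307692 237.13846154]
[173 229   7   7  42] [176.19047619 232.07142857]
[ 236  229   43   43 1372] [256.8425656 249.7361516]
[ 176  246   99  140 2719] [226.67414491 317.65833027]
[336 265   7   7  42] [338.92857143 268.19047619]
[186 297   8   7  44] [189.5 300. ]
((224.05618286132812, 316.08990478515625), (150.73167419433594, 26.499942779541016), 57.9946174621582) [[172.87642 259.20227]
 [195.34831 245.15735]
 [275.23596 372.97754]
 [252.76405 387.02246]]
[0.56413297 0.17868723 0.056     ]
[0.58341043 0.14788103 0.056     ]
[0.4084297  0.03740794 0.056     ]
[0.38985885 0.06796101 0.056     ]
```

View pics/tc.png

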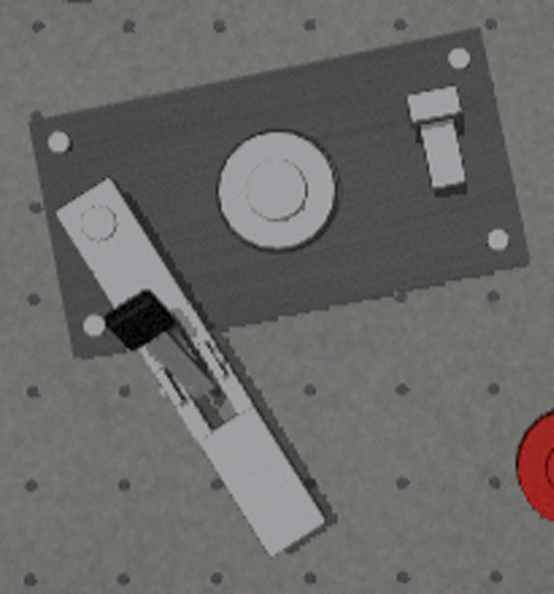

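View pics/sc.png

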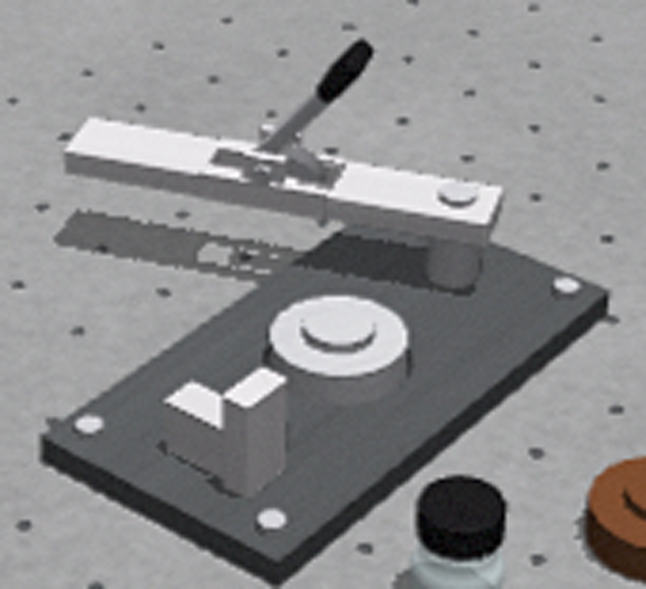

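```bash
cat > fx.py <<'E'
from h import *
from scipy.spatial.transform import Rotation as R
px=[(324.5,201),(176.2,232.1),(338.9,268.2),(189.5,300)]
loc=np.array([(50,-110),(50,110),(-50,-110),(-50,110)])/1000.
W=np.array([plane('top',p,.019)[:2] for p in px])
c=W.mean(0);U,S,Vt=np.linalg.svd((W-c).T@loc);Rf=U@Vt
th=np.arctan2(Rf[1,0],Rf[0,0]);o=c
def w(x,y):return o+Rf@np.array([x,y])
E
python3 - <<'E'
from fx import *
print('fixture',o,'yaw',th,'res mm',1000*(W-(loc@Rf.T+o)))
print('chamber', plane('top',(256.8,249.7),.029)[:2])
P=w(0,.09);print('pivot',P,'seen',plane('top',(191.8,262.5),.058)[:2])
tip=(plane('top',(275.2,373),.056)+plane('top',(252.8,387),.056))[:2]/2
L=Rf.T@(tip-P);a=np.arctan2(-L[0],-L[1]);print('tip dist',np.linalg.norm(L),'angle',a)
def fr(a):
    u=Rf@np.array([-np.sin(a),-np.cos(a)]);n=Rf@np.array([np.cos(a),-np.sin(a)]) # push dir
    return u,n
for b in [a,a/2,0]:
    u,n=fr(b);print('ang',b,'side',P+.15*u-.017*n,'push dir',n,'yaw',np.arctan2(n[1],n[0]))
print('pad0',P+.028*fr(0)[0])
M=R.from_quat(env.state()['tcp_rot']).as_matrix();print(M)
pt,e=tri('top','scene',(206,298),(332,173));print('pad tri',pt,e,np.linalg.norm(pt[:2]-P))
for n,p,z in [('vial',(397,252),.055),('jar',(297,154),.048),('obj',(178,163),.046)]:
    q=plane('top',p,z)[:2];print(n,q,Rf.T@(q-o))
E
```

```text
fixture [0.57790498 0.06480209] yaw 0.20350337946299804 res mm [[-0.00139768  0.04522988]
 [ 0.01614414 -0.05219806]
 [-0.04041937  0.17946303]
 [ 0.02567291 -0.17249485]]
chamber [0.57801593 0.06499084]
pivot [0.55971583 0.15294489] seen [0.55937944 0.15215026]
tip dist 0.18930231621801824 angle 1.2161347746999436
ang 1.2161347746999436 side [0.42347785 0.0879202 ] push dir [ 0.52963053 -0.84822845] yaw -1.0126313952369452
ang 0.6080673873499718 side [0.48504547 0.02174529] push dir [ 0.9192741 -0.393618 ] yaw -0.4045640078869735
ang 0 side [0.57338188 0.00260448] push dir [0.97936455 0.20210165] yaw 0.20350337946299804
pad0 [0.56537468 0.12552269]
[[ 2.59823597e-01 -2.14085704e-04 -9.65656074e-01]
 [ 9.65655424e-01 -1.12360026e-03  2.59823671e-01]
 [-1.14063595e-03 -9.99999346e-01 -8.52048396e-05]]
pad tri [0.51334317 0.12490866 0.11079558] 0.0036753316983608553 0.054189062024647947
vial [ 0.5724947  -0.13181827] [-0.04503593 -0.19146958]
jar [0.71264189 0.0067024 ] [ 0.12021451 -0.08413133]
obj [0.7007668  0.17547553] [0.1426938  0.08355907]
```

```bash
python3 -m jog '[{"tx":1.95,"ty":-3.95,"wz":-0.16,"claw":-1},{"tx":1.95,"ty":-3.95,"wz":-0.16,"claw":-1},{"tx":1.95,"ty":-3.95,"wz":-0.16,"claw":-1},{"tx":1.95,"ty":-3.95,"wz":-0.16,"claw":-1},{"tx":1.95,"ty":-3.95,"wz":-0.16,"claw":-1},{"tx":1.95,"ty":-3.95,"wz":-0.16,"claw":-1},{"tx":1.95,"ty":-3.95,"wz":-0.16,"claw":-1},{"tx":1.95,"ty":-3.95,"wz":-0.16,"claw":-1},{"tx":1.95,"ty":-3.95,"wz":-0.16,"claw":-1},{"tx":1.95,"ty":-3.95,"wz":-0.16,"claw":-1},{"tx":1.95,"ty":-3.95,"wz":-0.16,"claw":-1},{"tx":1.95,"ty":-3.95,"wz":-0.16,"claw":-1}]'
cat > s.py <<'E'
from fx import *
s=env.state();M=R.from_quat(s['tcp_rot']).as_matrix()
print('t',s['t'],'p',s['ee_pos'].round(4) if hasattr(s['ee_pos'],'round') else s['ee_pos'],'yaw',np.arctan2(M[1,0],M[0,0]),'tilt',M[:,1].round(3),'F',np.round(s['ft_force'],1),'gap',s['finger_gap'])
print(np.round(s['joints'],2))
E
python3 s.py
```

```text
t 0.1 p [0.1623 0.6033 0.2497] yaw 1.3079566303047006 tilt [-0.    -0.001 -1.   ] F [ 0.6 -0.6  0.1] gap 0.9996577161846096
[-1.35  0.42 -0.01  1.61  0.    1.11 -0.05]invalid input
```

```bash
python3 -m jog '[{"tx":1.95,"ty":-3.95,"tz":0,"wx":0,"wy":0,"wz":-0.16,"claw":-1}]' 40; echo; python3 s.py
```

```text
t: 0.22
ee_pos: [0.1804, 0.5648, 0.2494]
tcp_rot: [-0.594, -0.384, 0.385, 0.594]
ft_force: [1.1, -0.0, 0.5]
finger_gap: 0.82

t 0.225 p [0.1804 0.5648 0.2494] yaw 1.1487103750695518 tilt [-0.001 -0.001 -1.   ] F [ 1.1 -0.   0.5] gap 0.8196642486539939
[-1.33  0.36  0.03  1.7  -0.01  1.08 -0.16]
```

All keys have to be given in every row.

```bash
python3 -m jog '[{"tx":2,"ty":-4,"tz":0,"wx":0,"wy":0,"wz":-0.16,"claw":-1},{"tx":2,"ty":-4,"tz":0,"wx":0,"wy":0,"wz":-0.16,"claw":-1},{"tx":2,"ty":-4,"tz":0,"wx":0,"wy":0,"wz":-0.16,"claw":-1},{"tx":2,"ty":-4,"tz":0,"wx":0,"wy":0,"wz":-0.16,"claw":-1},{"tx":2,"ty":-4,"tz":0,"wx":0,"wy":0,"wz":-0.16,"claw":-1},{"tx":2,"ty":-4,"tz":0,"wx":0,"wy":0,"wz":-0.16,"claw":-1},{"tx":2,"ty":-4,"tz":0,"wx":0,"wy":0,"wz":-0.16,"claw":-1},{"tx":2,"ty":-4,"tz":0,"wx":0,"wy":0,"wz":-0.16,"claw":-1},{"tx":2,"ty":-4,"tz":0,"wx":0,"wy":0,"wz":-0.16,"claw":-1},{"tx":2,"ty":-4,"tz":0,"wx":0,"wy":0,"wz":-0.16,"claw":-1},{"tx":2,"ty":-4,"tz":0,"wx":0,"wy":0,"wz":-0.16,"claw":-1},{"tx":0,"ty":0,"tz":0,"wx":0,"wy":0,"wz":0,"claw":-1}]' 40; echo; python3 s.py
```

```text
t: 1.72
ee_pos: [0.4027, 0.1215, 0.2503]
tcp_rot: [0.674, -0.215, 0.215, -0.673]
ft_force: [-0.4, 1.1, 0.5]
finger_gap: 0.001

t 1.725 p [0.4027 0.1215 0.2503] yaw -0.6187856303520559 tilt [ 0. -0. -1.] F [-0.4  1.1  0.5] gap 0.0011543051144481521
[-0.9   0.04  0.56  2.11 -0.02  1.01 -0.96]
```

```bash
python3 -m jog '[{"tx":-0.4,"ty":0.5,"tz":-4,"wx":0,"wy":0,"wz":0,"claw":-1},{"tx":-0.4,"ty":0.5,"tz":-5,"wx":0,"wy":0,"wz":0,"claw":-1},{"tx":0,"ty":0,"tz":-5,"wx":0,"wy":0,"wz":0,"claw":-1},{"tx":0,"ty":0,"tz":-3,"wx":0,"wy":0,"wz":0,"claw":-1},{"tx":0,"ty":0,"tz":-1,"wx":0,"wy":0,"wz":0,"claw":-1},{"tx":0,"ty":0,"tz":0,"wx":0,"wy":0,"wz":0,"claw":-1}]' 40; echo; python3 s.py
python3 - <<'E'
from h import *
a=env.capture('scene')[60:360,150:450,::-1];cv2.imwrite('pics/s1.png',cv2.resize(a,None,fx=2,fy=2,interpolation=2))
a=env.capture('top')[150:420,140:420,::-1];cv2.imwrite('pics/t1.png',cv2.resize(a,None,fx=2,fy=2,interpolation=2))
E
```

```text
t: 2.48
ee_pos: [0.3938, 0.1342, 0.0704]
tcp_rot: [0.674, -0.213, 0.213, -0.674]
ft_force: [-0.1, -0.9, 1.5]
finger_gap: 0.002

t 2.475 p [0.3938 0.1342 0.0704] yaw -0.6114488987769422 tilt [-0.001 -0.    -1.   ] F [-0.1 -0.9  1.5] gap 0.0015923595317192752
[-0.8   0.38  0.46  2.26 -0.31  0.56 -0.71]
```

View pics/s1.png

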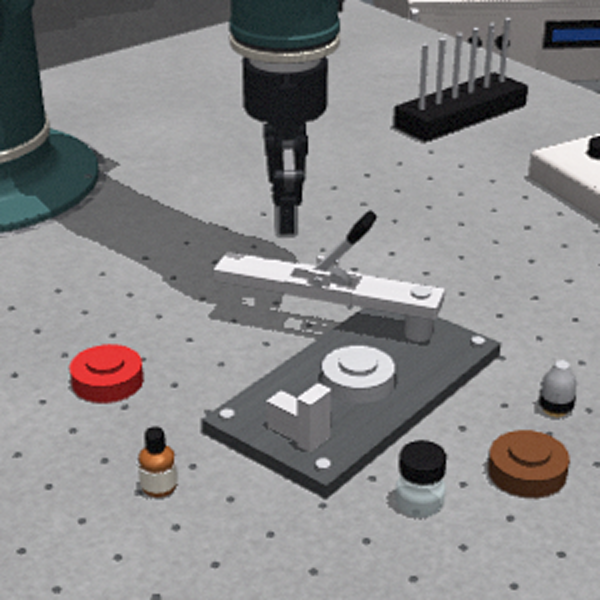

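View pics/t1.png

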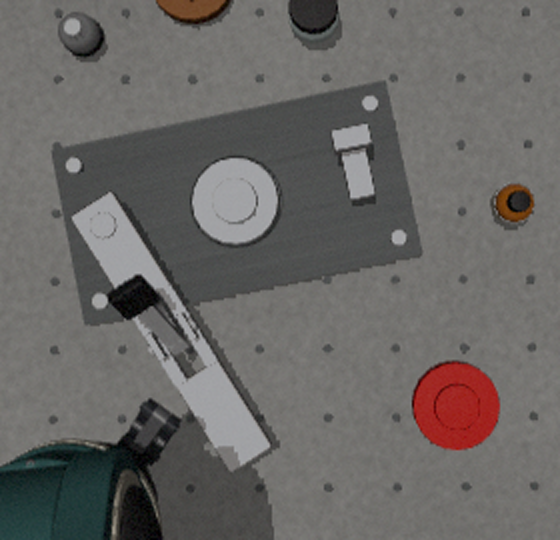

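The scene view shows the shut fingers behind the strap's trailing side, with the tip at full-image pixel (293,177). The strap is untouched.

Run:
```python
from fx import *
for z in (.03,.045,.0514,.0634):print(z,proj('scene',(.3938,.1342,z)))
P=w(0,.09)
for a in np.linspace(1.216,0,9):
    u=Rf@np.array([-np.sin(a),-np.cos(a)]);n=Rf@np.array([np.cos(a),-np.sin(a)])
    print(round(a,2),(P+.15*u-.0315*n).round(4),round(np.arctan2(n[1],n[0]),2))
```

```text
0.03 (np.float64(292.53754610312507), np.float64(185.4664349150235))
0.045 (np.float64(292.4729022028677), np.float64(178.65463604016364))
0.0514 (np.float64(292.44502546350805), np.float64(175.71714710386243))
0.0634 (np.float64(292.3922724363934), np.float64(170.15833940020423))
1.22 [0.4158 0.1002] -1.01
1.06 [0.4255 0.079 ] -0.86
0.91 [0.4382 0.0595] -0.71
0.76 [0.4537 0.0422] -0.56
0.61 [0.4717 0.0274] -0.4
0.46 [0.4917 0.0156] -0.25
0.3 [0.5133 0.0069] -0.1
0.15 [0.536  0.0015] 0.05
0.0 [ 5.592e-01 -3.000e-04] 0.2
```

```bash
python3 -m jog '[{"tx":0,"ty":0,"tz":-1.6,"wx":0,"wy":0,"wz":0,"claw":-1},{"tx":1.0,"ty":-1.6,"tz":0,"wx":0,"wy":0,"wz":0,"claw":-1},{"tx":1.1,"ty":-1.8,"tz":0,"wx":0,"wy":0,"wz":0,"claw":-1},{"tx":0.5,"ty":-1.05,"tz":0,"wx":0,"wy":0,"wz":0.05,"claw":-1},{"tx":0.5,"ty":-1.05,"tz":0,"wx":0,"wy":0,"wz":0.05,"claw":-1},{"tx":0.65,"ty":-1,"tz":0,"wx":0,"wy":0,"wz":0.05,"claw":-1},{"tx":0.65,"ty":-1,"tz":0,"wx":0,"wy":0,"wz":0.05,"claw":-1},{"tx":0,"ty":0,"tz":0,"wx":0,"wy":0,"wz":0,"claw":-1}]' 40; echo; python3 s.py
python3 - <<'E'
from h import *
a=env.capture('scene')[60:360,150:450,::-1];cv2.imwrite('pics/s2.png',cv2.resize(a,None,fx=2,fy=2,interpolation=2))
E
```

```text
t: 3.58
ee_pos: [0.4387, 0.0588, 0.0553]
tcp_rot: [-0.692, 0.144, -0.146, 0.692]
ft_force: [0.1, 0.3, -0.2]
finger_gap: -0.0

t 3.575 p [0.4387 0.0588 0.0553] yaw -0.41320982807378576 tilt [ 0.002  0.001 -1.   ] F [ 0.1  0.3 -0.2] gap -0.00013193031682259194
[-0.53  0.44  0.38  2.2  -0.31  0.54 -0.33]
```

View pics/s2.png

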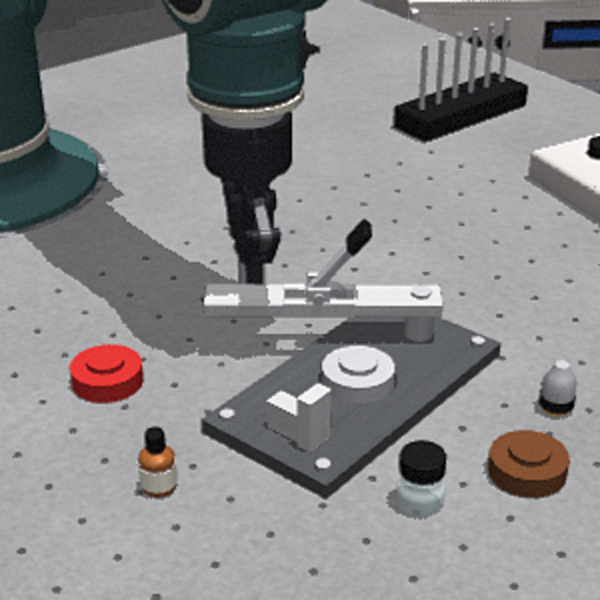

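The strap has swung part of the way with the fingers behind it; the lever is still raised.

```bash
python3 -m jog '[{"tx":0.75,"ty":-0.85,"tz":0,"wx":0,"wy":0,"wz":0.05,"claw":-1},{"tx":0.75,"ty":-0.85,"tz":0,"wx":0,"wy":0,"wz":0.05,"claw":-1},{"tx":0.9,"ty":-0.75,"tz":0,"wx":0,"wy":0,"wz":0.05,"claw":-1},{"tx":0.9,"ty":-0.75,"tz":0,"wx":0,"wy":0,"wz":0.05,"claw":-1},{"tx":1,"ty":-0.6,"tz":0,"wx":0,"wy":0,"wz":0.05,"claw":-1},{"tx":1,"ty":-0.6,"tz":0,"wx":0,"wy":0,"wz":0.05,"claw":-1},{"tx":1.1,"ty":-0.45,"tz":0,"wx":0,"wy":0,"wz":0.05,"claw":-1},{"tx":1.1,"ty":-0.45,"tz":0,"wx":0,"wy":0,"wz":0.05,"claw":-1},{"tx":1.1,"ty":-0.25,"tz":0,"wx":0,"wy":0,"wz":0.05,"claw":-1},{"tx":0.6,"ty":-0.15,"tz":0,"wx":0,"wy":0,"wz":0.05,"claw":-1},{"tx":0,"ty":0,"tz":0,"wx":0,"wy":0,"wz":0,"claw":-1}]' 40; echo; python3 s.py
```

```text
t: 5.0
ee_pos: [0.53, 0.0025, 0.0546]
tcp_rot: [-0.706, -0.031, 0.031, 0.706]
ft_force: [-0.8, 0.4, -0.1]
finger_gap: 0.002

t 5.0 p [0.53   0.0025 0.0546] yaw 0.087253119251096 tilt [ 0.  0. -1.] F [-0.8  0.4 -0.1] gap 0.00208230644318178
[-0.26  0.54  0.25  1.99 -0.21  0.63  0.21]
```

```bash
python3 -m jog '[{"tx":0.8,"ty":-0.1,"tz":0,"wx":0,"wy":0,"wz":0.05,"claw":-1},{"tx":0.8,"ty":-0.1,"tz":0,"wx":0,"wy":0,"wz":0.06,"claw":-1},{"tx":0.6,"ty":0,"tz":0,"wx":0,"wy":0,"wz":0,"claw":-1},{"tx":0.4,"ty":0,"tz":0,"wx":0,"wy":0,"wz":0,"claw":-1},{"tx":0,"ty":0,"tz":0,"wx":0,"wy":0,"wz":0,"claw":-1}]' 40; echo; python3 s.py;  python3 - <<'E'
from h import *
a=env.capture('scene')[60:360,150:450,::-1];cv2.imwrite('pics/s3.png',cv2.resize(a,None,fx=2,fy=2,interpolation=2))
a=env.capture('top')[150:420,140:420,::-1];cv2.imwrite('pics/t3.png',cv2.resize(a,None,fx=2,fy=2,interpolation=2))
E
```

```text
t: 5.62
ee_pos: [0.556, 0.0002, 0.0543]
tcp_rot: [0.704, 0.07, -0.069, -0.704]
ft_force: [-0.8, -0.5, -0.8]
finger_gap: 0.0

t 5.625 p [5.56e-01 2.00e-04 5.43e-02] yaw 0.1969876008273065 tilt [ 0. -0. -1.] F [-0.8 -0.5 -0.8] gap 0.00016995150593277487
[-0.23  0.57  0.22  1.93 -0.19  0.66  0.3 ]
```

View pics/s3.png

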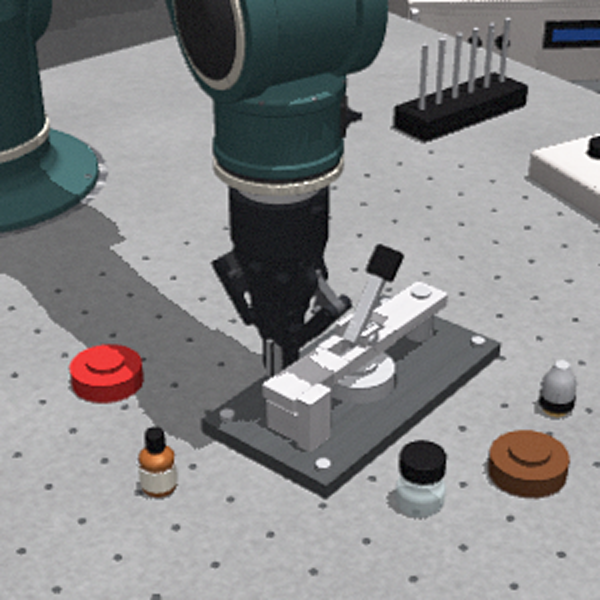

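View pics/t3.png

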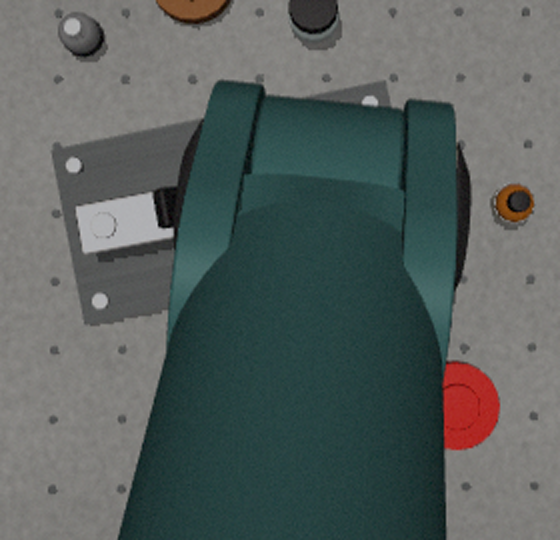

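The strap is nearly at the stop, and the lever is up and clear of the gripper. I'll creep until the stop force shows.

```bash
for i in 1; do python3 -m jog '[{"tx":0.2,"ty":0.04,"tz":0,"wx":0,"wy":0,"wz":0,"claw":-1},{"tx":0.2,"ty":0.04,"tz":0,"wx":0,"wy":0,"wz":0,"claw":-1},{"tx":0,"ty":0,"tz":0,"wx":0,"wy":0,"wz":0,"claw":-1}]' 40; done; echo; python3 s.py
```

```text
t: 6.1
ee_pos: [0.5597, 0.0006, 0.0542]
tcp_rot: [0.704, 0.07, -0.07, -0.704]
ft_force: [-2.4, -2.4, 0.8]
finger_gap: 0.0

t 6.1 p [0.5597 0.0006 0.0542] yaw 0.1976939552203754 tilt [-0.001 -0.    -1.   ] F [-2.4 -2.4  0.8] gap 0.00019758681922876656
[-0.23  0.58  0.22  1.92 -0.19  0.67  0.3 ]
```

```bash
python3 -m jog '[{"tx":0.2,"ty":0.04,"tz":0,"wx":0,"wy":0,"wz":0,"claw":-1},{"tx":0.1,"ty":0.02,"tz":0,"wx":0,"wy":0,"wz":0,"claw":-1},{"tx":0,"ty":0,"tz":0,"wx":0,"wy":0,"wz":0,"claw":-1}]' 40; echo; python3 s.py
```

```text
t: 6.48
ee_pos: [0.5601, 0.0007, 0.0538]
tcp_rot: [-0.704, -0.068, 0.072, 0.704]
ft_force: [-21.7, -4.1, 16.0]
finger_gap: -0.004

t 6.475 p [0.5601 0.0007 0.0538] yaw 0.19719246727110765 tilt [-0.006 -0.    -1.   ] F [-21.7  -4.1  16. ] gap -0.003541649412832122
[-0.23  0.58  0.22  1.91 -0.19  0.68  0.3 ]
```

The strap is on its stop: 22 N and no further motion. Next: back off, lift, and check.

```bash
python3 -m jog '[{"tx":-1,"ty":-0.2,"tz":0,"wx":0,"wy":0,"wz":0,"claw":-1},{"tx":-2,"ty":-0.4,"tz":0,"wx":0,"wy":0,"wz":0,"claw":-1},{"tx":-3,"ty":-0.6,"tz":0,"wx":0,"wy":0,"wz":0,"claw":-1},{"tx":-3,"ty":-0.6,"tz":2,"wx":0,"wy":0,"wz":0,"claw":-1},{"tx":-4,"ty":-1,"tz":4,"wx":0,"wy":0,"wz":0,"claw":-1},{"tx":-4,"ty":-1,"tz":5,"wx":0,"wy":0,"wz":0,"claw":-1},{"tx":-4,"ty":0,"tz":5,"wx":0,"wy":0,"wz":0,"claw":-1},{"tx":0,"ty":0,"tz":0,"wx":0,"wy":0,"wz":0,"claw":-1}]' 40; echo; python3 s.py;  python3 - <<'E'
from h import *
a=env.capture('scene')[60:360,150:450,::-1];cv2.imwrite('pics/s4.png',cv2.resize(a,None,fx=2,fy=2,interpolation=2))
a=env.capture('top');cv2.imwrite('pics/t4f.png',a[:,:,::-1]);a=a[150:420,140:420,::-1];cv2.imwrite('pics/t4.png',cv2.resize(a,None,fx=2,fy=2,interpolation=2))
E
```

```text
t: 7.48
ee_pos: [0.3562, -0.036, 0.2138]
tcp_rot: [-0.703, -0.073, 0.067, 0.704]
ft_force: [0.8, 0.8, -0.7]
finger_gap: 0.002

t 7.475 p [ 0.3562 -0.036   0.2138] yaw 0.1979607096355507 tilt [ 0.009  0.003 -1.   ] F [ 0.8  0.8 -0.7] gap 0.0017644591793664016
[-0.29 -0.05  0.31  2.27  0.01  0.9   0.2 ]
```

View pics/s4.png

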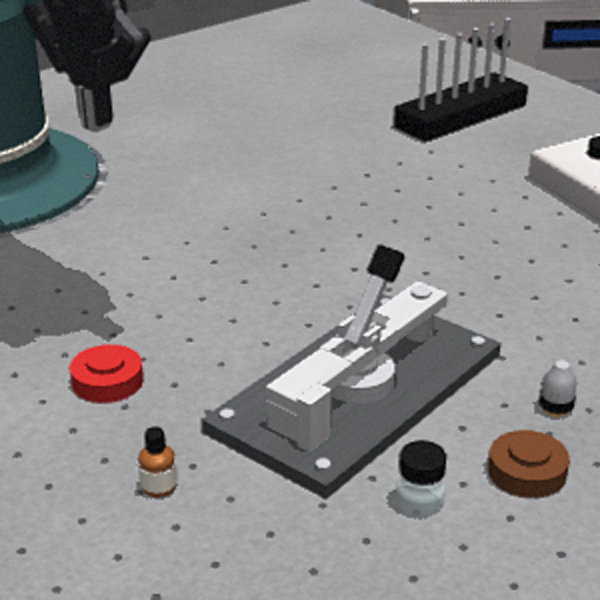

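View pics/t4.png

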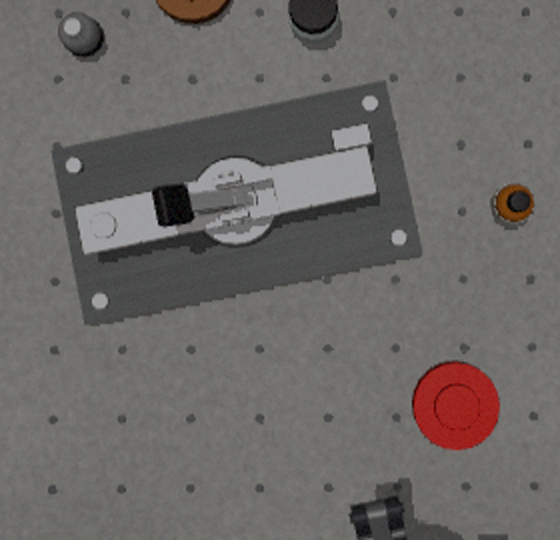

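The strap lies against the stop. The lever is raised, with its pad at full-image pixel (226,252) in the top view and (343,191) in the scene view. I'll measure the strap angle and the pad position.

Run:
```python
from fx import *
im=cv2.imread('pics/t4f.png');g=cv2.cvtColor(im,cv2.COLOR_BGR2GRAY)
# tip edge corners of the strap (right end) from crop: (370,148),(377,192); pivot end (76,207),(83,253)
c=[plane('top',(140+x/2,150+y/2),.056)[:2] for x,y in [(370,148),(377,192),(76,207),(83,254)]]
d=(c[0]+c[1]-c[2]-c[3]);L=Rf.T@d;print('strap angle',np.arctan2(-L[0],-L[1]),np.linalg.norm(d)/2)
pt,e=tri('top','scene',(226.2,252.3),(343,191.5));print('pad blob',pt,e,Rf.T@(pt[:2]-o))
f=lambda y:w(0,y)
for t in [1.1,1,.9,.7,.5,.3,.1,0]:
    print(t,'edge y,z',.075*np.cos(t)-.011*np.sin(t),.06+.075*np.sin(t)+.011*np.cos(t),'ctr',.062*np.cos(t)-.006*np.sin(t),.06+.062*np.sin(t)+.006*np.cos(t))
print(f(.03),f(.033),f(.062),Rf)
```

```text
strap angle 0.005240648957074309 0.20747536821123333
pad blob [0.57145732 0.09881105 0.10996807] 0.0020445288373955707 [0.00055866 0.03461025]
1.1 edge y,z 0.02421642814624251 0.131830109340289 ctr 0.02277571536801718 0.11797643305236247
1 edge y,z 0.03126649210722362 0.12905364922514176 ctr 0.028449917054977285 0.11541301489329843
0.9 edge y,z 0.03800415161439751 0.12558722787303855 ctr 0.03383985657501629 0.11229592820652796
0.7 edge y,z 0.05027676948672204 0.1167295906029562 ctr 0.04355490948821214 0.10453054973244377
0.5 edge y,z 0.06054501121713172 0.10561032357610933 ctr 0.0515335656055779 0.09498987876480283
0.3 edge y,z 0.06839951441114571 0.09267271687998213 ctr 0.05745774108581954 0.08405427174775669
0.1 edge y,z 0.07352714481273682 0.07843255206657039 ctr 0.06109125774735663 0.07215969682377149
0 edge y,z 0.075 0.071 ctr 0.062 0.066
[0.57184193 0.09418302] [0.57123563 0.09712112] [0.56537468 0.12552269] [[ 0.97936455 -0.20210165]
 [ 0.20210165  0.97936455]]
```

```bash
python3 -m jog '[{"tx":4,"ty":2.4,"tz":0.5,"wx":0,"wy":0,"wz":0,"claw":-1},{"tx":4,"ty":2.4,"tz":0,"wx":0,"wy":0,"wz":0,"claw":-1},{"tx":4,"ty":2.4,"tz":0,"wx":0,"wy":0,"wz":0,"claw":-1},{"tx":4,"ty":2.4,"tz":0,"wx":0,"wy":0,"wz":0,"claw":-1},{"tx":3.5,"ty":2.4,"tz":0,"wx":0,"wy":0,"wz":0,"claw":-1},{"tx":2,"ty":1.6,"tz":-2,"wx":0,"wy":0,"wz":0,"claw":-1},{"tx":0,"ty":0,"tz":-2,"wx":0,"wy":0,"wz":0,"claw":-1},{"tx":0,"ty":0,"tz":0,"wx":0,"wy":0,"wz":0,"claw":-1}]' 40; echo; python3 s.py;  python3 - <<'E'
from fx import *
p=np.array(env.state()['ee_pos']);print(Rf.T@(p[:2]-o))
a=env.capture('scene')[60:360,150:450,::-1];cv2.imwrite('pics/s5.png',cv2.resize(a,None,fx=2,fy=2,interpolation=2))
E
```

```text
t: 8.57
ee_pos: [0.5703, 0.0997, 0.1717]
tcp_rot: [0.704, 0.068, -0.072, -0.703]
ft_force: [-0.4, 0.7, 0.7]
finger_gap: 0.001

t 8.575 p [0.5703 0.0997 0.1717] yaw 0.19828432913129285 tilt [-0.006 -0.002 -1.   ] F [-0.4  0.7  0.7] gap 0.001460428585019651
[-0.39  0.43  0.21  1.81 -0.11  0.92  0.07]
[-0.00040386  0.03571087]
```

View pics/s5.png

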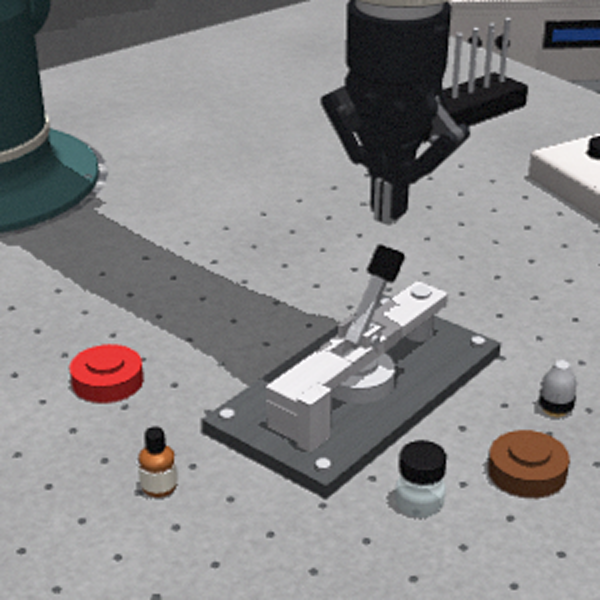

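The fingertips are straight above the lever pad, clear of everything else. Now I push down along the pad's arc.

```bash
python3 -m jog '[{"tx":0,"ty":0,"tz":-1.2,"wx":0,"wy":0,"wz":0,"claw":-1},{"tx":0,"ty":0,"tz":-1.3,"wx":0,"wy":0,"wz":0,"claw":-1},{"tx":-0.1,"ty":0.5,"tz":-0.6,"wx":0,"wy":0,"wz":0,"claw":-1},{"tx":-0.1,"ty":0.55,"tz":-0.5,"wx":0,"wy":0,"wz":0,"claw":-1},{"tx":-0.1,"ty":0.4,"tz":-0.55,"wx":0,"wy":0,"wz":0,"claw":-1},{"tx":-0.1,"ty":0.4,"tz":-0.55,"wx":0,"wy":0,"wz":0,"claw":-1},{"tx":0,"ty":0,"tz":0,"wx":0,"wy":0,"wz":0,"claw":-1}]' 40; echo; python3 s.py;  python3 - <<'E'
from fx import *
p=np.array(env.state()['ee_pos']);print(Rf.T@(p[:2]-o))
a=env.capture('scene')[60:360,150:450,::-1];cv2.imwrite('pics/s6.png',cv2.resize(a,None,fx=2,fy=2,interpolation=2))
E
```

```text
t: 9.5
ee_pos: [0.5672, 0.1199, 0.1284]
tcp_rot: [-0.703, -0.071, 0.07, 0.704]
ft_force: [-0.4, 1.8, 0.9]
finger_gap: -0.001

t 9.5 p [0.5672 0.1199 0.1284] yaw 0.19963124101047605 tilt [ 0.001  0.001 -1.   ] F [-0.4  1.8  0.9] gap -0.0006095120130831782
[-0.42  0.49  0.2   1.84 -0.13  0.83  0.04]
[0.00067336 0.05616377]
```

View pics/s6.png

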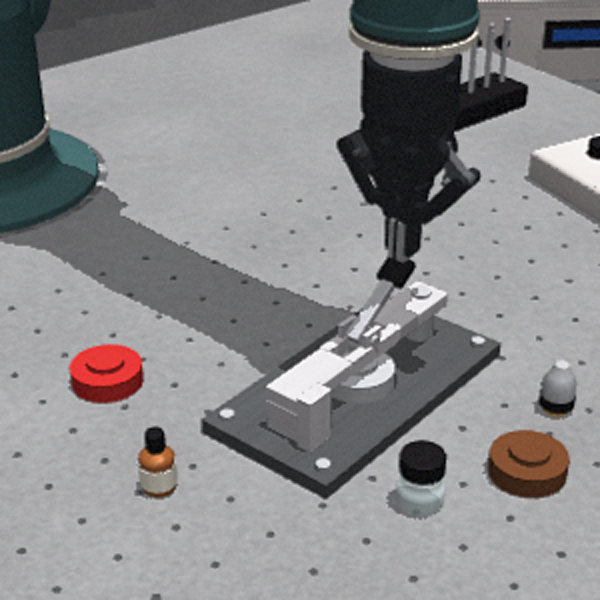

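The lever is about half way down, with the tips on the pad. I'll keep pushing.

```bash
python3 -m jog '[{"tx":-0.05,"ty":0.3,"tz":-0.6,"wx":0,"wy":0,"wz":0,"claw":-1},{"tx":-0.05,"ty":0.2,"tz":-0.6,"wx":0,"wy":0,"wz":0,"claw":-1},{"tx":-0.03,"ty":0.1,"tz":-0.6,"wx":0,"wy":0,"wz":0,"claw":-1},{"tx":0,"ty":0,"tz":-0.6,"wx":0,"wy":0,"wz":0,"claw":-1},{"tx":0,"ty":0,"tz":-0.6,"wx":0,"wy":0,"wz":0,"claw":-1},{"tx":0,"ty":0,"tz":-0.3,"wx":0,"wy":0,"wz":0,"claw":-1},{"tx":0,"ty":0,"tz":0,"wx":0,"wy":0,"wz":0,"claw":-1}]' 40; echo; python3 s.py
```

```text
t: 10.42
ee_pos: [0.5657, 0.1241, 0.095]
tcp_rot: [0.704, 0.07, -0.07, -0.704]
ft_force: [0.1, -0.9, -0.2]
finger_gap: 0.003

t 10.425 p [0.5657 0.1241 0.095 ] yaw 0.19790747857731314 tilt [-0.001 -0.    -1.   ] F [ 0.1 -0.9 -0.2] gap 0.003280839418927601
[-0.42  0.53  0.19  1.85 -0.14  0.77  0.04]
```

```bash
python3 -m jog '[{"tx":0,"ty":0,"tz":-0.25,"wx":0,"wy":0,"wz":0,"claw":-1},{"tx":0,"ty":0,"tz":-0.2,"wx":0,"wy":0,"wz":0,"claw":-1},{"tx":0,"ty":0,"tz":0,"wx":0,"wy":0,"wz":0,"claw":-1}]' 40; echo; python3 s.py;  python3 - <<'E'
from fx import *
a=env.capture('scene')[60:360,150:450,::-1];cv2.imwrite('pics/s7.png',cv2.resize(a,None,fx=2,fy=2,interpolation=2))
E
```

```text
t: 10.8
ee_pos: [0.5658, 0.1243, 0.0906]
tcp_rot: [0.704, 0.07, -0.07, -0.704]
ft_force: [-0.2, -0.1, -0.1]
finger_gap: 0.002

t 10.8 p [0.5658 0.1243 0.0906] yaw 0.19815771238710064 tilt [-0. -0. -1.] F [-0.2 -0.1 -0.1] gap 0.002412274207591366
[-0.41  0.54  0.19  1.85 -0.14  0.76  0.05]
```

View pics/s7.png

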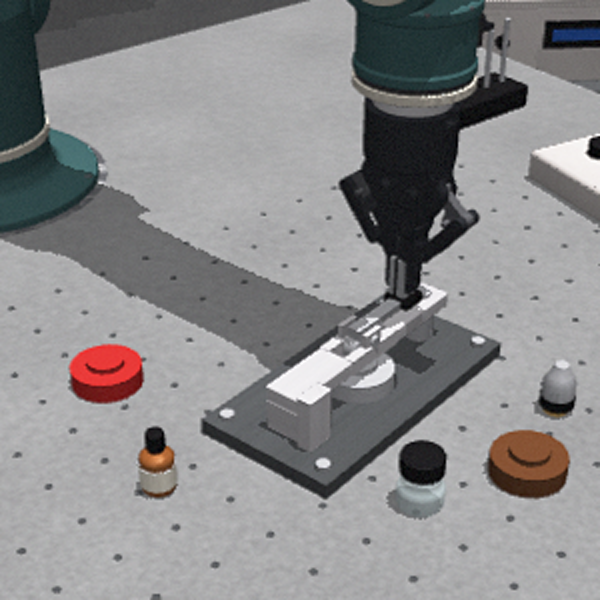

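The lever looks nearly level, but there is no stop force yet. I'll creep down.

```bash
python3 -m jog '[{"tx":0,"ty":0,"tz":-0.2,"wx":0,"wy":0,"wz":0,"claw":-1},{"tx":0,"ty":0,"tz":0,"wx":0,"wy":0,"wz":0,"claw":-1}]' 40; echo;python3 -m jog '[{"tx":0,"ty":0,"tz":-0.2,"wx":0,"wy":0,"wz":0,"claw":-1},{"tx":0,"ty":0,"tz":0,"wx":0,"wy":0,"wz":0,"claw":-1}]' 40
```

```text
t: 11.1
ee_pos: [0.566, 0.1242, 0.0897]
tcp_rot: [-0.704, -0.07, 0.07, 0.704]
ft_force: [-6.8, -1.7, 20.5]
finger_gap: 0.001

t: 11.35
ee_pos: [0.5663, 0.1243, 0.0891]
tcp_rot: [-0.703, -0.07, 0.069, 0.704]
ft_force: [-17.4, -1.7, 47.0]
finger_gap: -0.0
```

The lever is on its stop at a tip height of about 0.070 m, as expected (0.071). I'll lift off and retreat.

```bash
python3 -m jog '[{"tx":0,"ty":0,"tz":0.3,"wx":0,"wy":0,"wz":0,"claw":-1},{"tx":0,"ty":0,"tz":1.5,"wx":0,"wy":0,"wz":0,"claw":-1},{"tx":0,"ty":0,"tz":4,"wx":0,"wy":0,"wz":0,"claw":-1},{"tx":0,"ty":0,"tz":5,"wx":0,"wy":0,"wz":0,"claw":-1},{"tx":-4,"ty":0,"tz":3,"wx":0,"wy":0,"wz":0,"claw":-1},{"tx":-5,"ty":0,"tz":0,"wx":0,"wy":0,"wz":0,"claw":-1},{"tx":-5,"ty":0,"tz":0,"wx":0,"wy":0,"wz":0,"claw":-1},{"tx":-4,"ty":0,"tz":0,"wx":0,"wy":0,"wz":0,"claw":-1},{"tx":0,"ty":0,"tz":0,"wx":0,"wy":0,"wz":0,"claw":-1}]' 40; echo; python3 s.py;  python3 - <<'E'
from h import *
a=env.capture('scene')[60:360,150:450,::-1];cv2.imwrite('pics/s8.png',cv2.resize(a,None,fx=2,fy=2,interpolation=2))
a=env.capture('top');a=a[130:400,140:420,::-1];cv2.imwrite('pics/t8.png',cv2.resize(a,None,fx=2,fy=2,interpolation=2))
E
```

```text
t: 12.48
ee_pos: [0.384, 0.1243, 0.2255]
tcp_rot: [-0.703, -0.07, 0.07, 0.704]
ft_force: [1.4, 0.5, 0.6]
finger_gap: -0.001

t 12.475 p [0.384  0.1243 0.2255] yaw 0.1991357970684476 tilt [ 0.     0.001 -1.   ] F [1.4 0.5 0.6] gap -0.0009724240716375009
[-0.57  0.04  0.19  2.16 -0.01  0.94 -0.18]
```

View pics/s8.png

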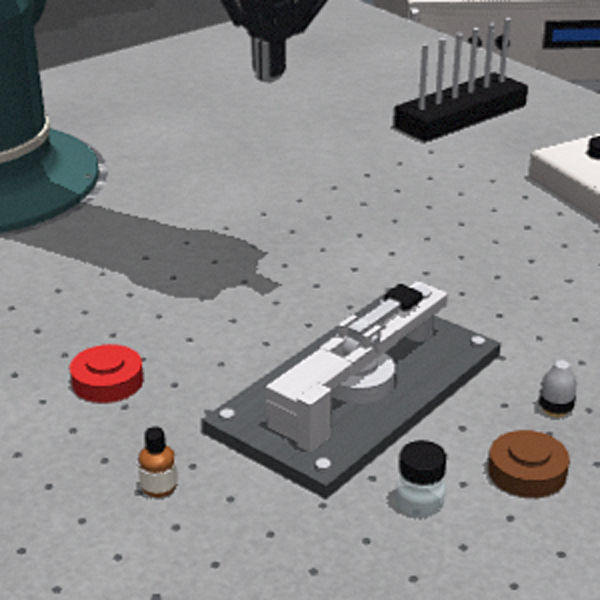

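View pics/t8.png

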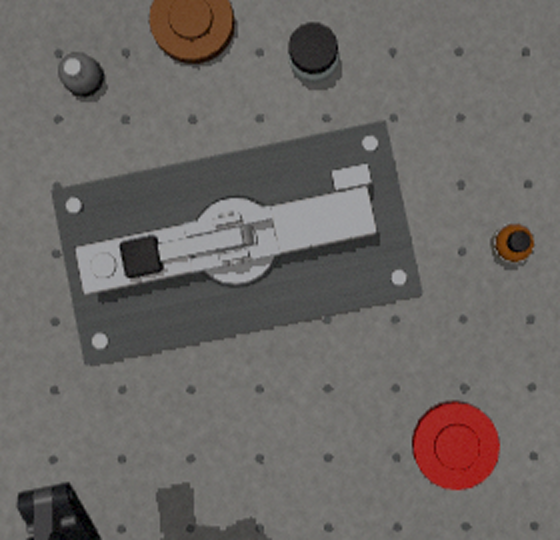

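Run:
```python
from fx import *
p=w(0,.062);print(proj('top',(*p,.071)),proj('scene',(*p,.071)), tri('top','scene',(210.7,258.3),(352.2,208.3)),p)
c=[plane('top',(140+x/2,130+y/2),.056)[:2] for x,y in [(369.5,188),(376.5,233),(76,247),(83,294)]]
L=Rf.T@(c[0]+c[1]-c[2]-c[3]);print('strap',np.arctan2(-L[0],-L[1]))
env.job_done()
```

```text
(np.float64(209.67676610747094), np.float64(257.7043776105995)) (np.float64(350.6536421756775), np.float64(204.95702083088264)) (array([0.56594871, 0.1266519 , 0.06387358]), np.float64(0.0035625057217493743)) [0.56537468 0.12552269]
strap 0.006543641119439893
the job is handed in; nothing more can be done
```

The chamber is clamped: the strap is home against its stop, the lever is fully down, and I handed the job in at about 12.6 s of the 51 s allowed. I gave no separate check to the cam's press on the chamber, because nothing in the interface measures it.

**Strap:** I pushed it round with the back of the shut fingers until it stopped moving at about 22 N. With the fingers off it, it measured about 0.005 rad from home, with the lever still raised at about 0.9 rad. After the lever push it measured about 0.007 rad.

**Lever:** I pressed the pad down along its arc with the fingertips. It stopped with the fingertips about 70 mm above the table, against 71 mm expected. The vertical force there rose to 47 N, well above what moving the lever needs but under the 120 N wrist limit.

**Last checks:**
- **Pad position:** The pad was within about 1.3 mm horizontally of where it should be when down. Its height came out at about 64 mm; the pad's middle should be at 66 mm and its upper face at 71 mm. The two camera rays missed each other by 3.6 mm, so that height is rough.
- **Other objects:** In the last pictures the chamber looked seated, and the vial, jar and objective looked unmoved. I judged these by eye and did not measure them.
- **Robot:** The arm had lifted off and was touching nothing.

My first move command was refused because its rows did not give every key. It cost no robot time.

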